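# Hold a slide case in the reader dock

### The job

Take the flat slide case out of the slanted rest, stand it upright on its long thin edge on the deck of the reader dock, between the two low rails and still clear of the sprung pin. Then, keeping it upright and down on the deck, slide it end-on against the pin until its end meets the stop block squarely, pressing gently (never more than 40 N on the block), and finish while still holding it pressed there: do not let go. Leave the tube rack, the slide tray and the bottle as they stand.

Things in the scene. Friction and masses are not known exactly. Their poses are not given: they have to be found in the camera images.
- case: flat grey plastic slide case, 20 (x) x 110 (y) x 80 (z) mm, 110 to 225 g. Origin: centre of its 20 x 110 mm underside, the thin edge to stand on; z points to the far long edge, y along its length, x normal to its flat faces. It starts tipped 35 degrees from upright, top edge towards the robot about 120 mm up: pinch its 20 mm thickness at the middle of that edge, along its -z
- rest: fixed slanted rest: grey base 120 x 130 x 10 mm, origin at the centre of its underside. Two slanted aluminium rails, 14 mm wide, at y = -45 and +45 mm carry the case up to 60 mm along its 80 mm height; a lip carries its lower edge. Between the rails (76 mm) it is open, room for a finger under the case
- dock: fixed reader dock: grey deck 110 (x) x 225 (y) mm, y = -105 to +120 mm; deck top 12 mm above the origin (on the table); z up. Two rails along y at x = -24 and +24 mm, 8 mm higher than the deck, 42 mm free between, from y = -92 to +62 mm. The case stands between them, length along y, and slides towards +y into the pin. Yaw within 0.4 rad of the world's
- stop_block: fixed dark steel stop block on the dock's +y end, 60 (x) x 36 (y) x 72 (z) mm, standing on the deck; origin at the lower edge of its front face (which looks to -y of the dock), in the middle, on the deck. This front face is the hard stop.
- stop_face (a point): middle of the stop block's front face on the pin's axis, 45 mm above the deck; axes as the dock's
- pin_nose (a point): tip of the sprung steel pin, 14 mm diameter; with the pin free it stands 14 mm out of the stop face, 45 mm above the deck, and it moves into the block along the dock's +y
- plunger (a joint): travel of the sprung pin in m: 0 free, 0.014 when its nose is flush with the stop face (the case then meets the block). It pushes back with 4 N at 0 and about 9.6 N at 0.014. The case's friction on the deck adds to that
- tube_rack: bystander: black rack 60 x 150 mm with capped tubes, 94 mm high, origin under its centre
- slide_tray: bystander: open cardboard tray of glass slides, 85 x 90 x 25 mm, origin under its centre
- wash_bottle: bystander: white bottle, 60 mm diameter, 120 mm high, origin under its centre

How it is judged (in metres and radians):
On the way:
1. the case stands upright on its long thin edge on the deck, between the rails, clear of the pin (angle between case's own z axis and vertical below 0.1 rad and z of case in the frame of dock between 0.009 and 0.015 m and x of case in the frame of dock between -0.014 and 0.014 m and y of case in the frame of dock above -0.08 m and angle between the y axis of case and the y axis of dock, either way round below 0.2 rad and contact force between case and dock above 0.2 N and value of joint plunger below 0.002 m), for 0.2 s.
At the end, for the whole second after the job is handed in: For the last second the gripper holds the case (over 1.5 N), its end on the stop block (0.7 to 40 N), pin in by over 12 mm; case upright within 0.1 rad, down on the deck within 4 mm, within 14 mm of the pin axis sideways, along the dock within 0.1 rad, at rest (value of joint plunger above 0.012 m and contact force between case and stop_block between 0.7 and 40 N and contact force between the fingers and case above 1.5 N and angle between case's own z axis and vertical below 0.1 rad and z of case in the frame of dock between 0.009 and 0.016 m and x of case in the frame of dock between -0.014 and 0.014 m and angle between the y axis of case and the y axis of dock, either way round below 0.1 rad and linear speed of case below 0.02 m/s); the arm keeps its last pose, push and grip.
It fails at once if the stop block is pressed with more than 40 N (contact force between case and stop_block above 40 N).
It fails at once if a bystander is moved by more than 20 mm or tipped (distance of any of tube_rack, slide_tray, wash_bottle from where it was at the start of the episode above 0.02 m or angle between any of tube_rack, slide_tray, wash_bottle's own z axis and vertical above 0.3 rad).
It also fails if it takes over 56 s, if anything falls off the work surface, if the arm or the gripper's body presses on something with over 40 N, if the wrist force passes 120 N, or if a joint passes its speed limit or range.

### The arm

A 6-joint arm with a two-finger parallel gripper is mounted at the origin on the work surface. World frame = base frame: x ahead of the robot, y to its left, z up, the work surface at z = 0. Lengths are in mm, angles in degrees, forces in N, time in s.
With the tool pointing down it reaches from about 300 to 850 mm from the base axis. Payload 4.2 kg.
Tool frame: the origin (TCP) lies midway between the tips of the shut fingers; the grasp point (between the pads) lies pinch_z behind it (pinch_z is the distance from the TCP to the grasp point, in mm); z points along the fingers, y is the line along which they close (so a half turn about z gives the same grasp; the last joint's range is limited). The gripper opens to 91 mm and grips with 3 to 60 N. Pads are 32 mm wide; open, the fingers measure 118 mm over their backs; the gripper's body (76 mm by 178 mm) begins 60 mm behind the grasp point.
Start: joints at [74.542, 18.312, 89.639, -0, 72.044, -1.146], TCP at [142.147, 557.169, 213.976] pointing down, gripper open.
Joint ranges: [-177.97, 177.97], [-48.28, 115.42], [12.27, 149.76], [-77.06, 257.06], [2.81, 150.46], [-146.56, 146.56]. Speed limits (degrees/s): [147.25, 147.25, 180, 180, 180, 180].

### API

Orientations are given as [roll, pitch, yaw] about the fixed x, y, z axes, in that order (R = Rz(yaw) Ry(pitch) Rx(roll)).
In Python, from workcell import state, grab_frame, job_done, masks_of, landmark_of, pinch_z gives the robot as it stands. The module is installed in compiled form; this text tells all that it offers.
- The arm moves only by the tool move_arm, never from a script. Its argument "plan" is a list of rows, each an object of numbers: "x", "y", "z": the shift along the tool's x, y, z in mm; "rx", "ry", "rz": the turn, a rotation vector about the tool's x, y, z in rad. A call has 1 to 10 rows; each row shifts and turns the commanded pose from where the row before left it, along the tool's axes as they then stand; what a row does not reach is not made up. A row lasts 1/10 s, in which the tool goes at most 50 mm and 8.59 degrees, less where a joint would pass 70% of its speed; a pose out of reach is approached as far as the arm can. A call is refused whole if a number of a shift passes 50 or a number of a turn 0.15, either way. A call with a gripper value outside its range is refused whole. "grip" is the opening, from 0 (shut) to 1 (fully open), set as the call begins (left out, the last holds). The fingers move at their own pace and stop on an object; "squeeze" is the grip in N (left out, the last holds). Time passes only in rows, so rows that do not move let the fingers close. It gives the time, the measured TCP pose, the force, the opening and the grip force at its end, in the units of the state.
- state(): the state, without advancing time (a new reading comes with each control period).
- grab_frame(name): name is "scene" or "top"; returns a dict with "img" (480x640x3 uint8, red, green, blue), "z_map" (480x640 float32, mm along the optical axis (not along the pixel's ray), 0 where there is no reading), "fx", "fy", "cx", "cy" (pixels), "rvec" (rotation vector, rad) and "tvec" (3), from world to camera coordinates, as OpenCV has them. Camera axes: x right, y down, z forward; pixel columns grow to the right and rows downward; lengths in mm; the calibration is good to about 2 mm. A picture is of the moment at which its call begins.
- job_done(): hands the job in; it is judged then, once.
Trained networks look in the newest picture that a camera, given by its name, has taken for a name from the list of things; names that differ only in an ending like _2 or _b are one class to them, and where a whole thing is asked for, a point or a joint stands for the part that bears it (a point fixed in the world has none). Each returns a list of dicts, best first, with "p" (0 to 1); they miss things now and then, are a little off and sometimes report something else, mostly with a low value. They report only what shows in the picture. A call takes as long as a camera call.
- masks_of(camera, label): "pixels" (480x640 bool, what is visible of it) and "box" ([centre column, centre row, width, height] in pixels, round what is visible of it).
- landmark_of(camera, label): "point" ([column, row] in pixels: a listed point, or the origin of a listed thing).
The state is a dict: "time_s": time; "qpos": joint angles; "qvel": joint speeds; "effort": joint torques, N m; "ee_pos": TCP position; "ee_rot": TCP orientation; "force": force on the tool from outside, world axes, zero at the start; "torque": the same for the moment, N m; "gripper_width": finger opening in mm; "gripper_force": force on a finger pad.
Only numpy, scipy, OpenCV 4.12 (cv2) and the standard library are available. Lean on these libraries where they do the work, as an engineer would, in place of code of your own. Each camera call takes 0.05 s, during which the arm holds its last target. There are 200 camera calls.

## Working session

There is one attempt and no reset: what is moved stays moved. The work goes in short steps, Python scripts to look and compute and a tool call to move; the robot and the scene stay as the last step left them, time stands still between calls to the robot, and variables do not carry over. Pictures are saved under pics/ and viewed, at most 10 in all, crops included, and the job is handed in when it is done.

Besides the shell and the picture viewer there is one more tool, called after "Call:" as name([rows], argument=value, ...), one row to a line, values as JSON. move_arm: Moves the arm, as the interface text tells. Its arguments: {"type":"object","properties":{"plan":{"type":"array","items":{"type":"object","properties":{"x":{"type":"number"},"y":{"type":"number"},"z":{"type":"number"},"rx":{"type":"number"},"ry":{"type":"number"},"rz":{"type":"number"}}}},"grip":{"type":"number"},"squeeze":{"type":"number"}},"required":["plan"]}

```bash
mkdir -p pics
cat > h.py <<'E'
import numpy as np, cv2
from workcell import *
def cam(name,save=None):
    f=grab_frame(name)
    f['R']=cv2.Rodrigues(np.array(f['rvec'],float))[0]; f['t']=np.array(f['tvec'],float).ravel()
    if save: cv2.imwrite(f'pics/{save}.png',f['img'][:,:,::-1])
    return f
def cloud(f,mask=None):
    z=f['z_map'].astype(float); v,u=np.nonzero((z>0)&(mask if mask is not None else True))
    d=z[v,u]; P=np.c_[(u-f['cx'])/f['fx']*d,(v-f['cy'])/f['fy']*d,d]
    return (P-f['t'])@f['R'], u, v
def ray(f,p):
    d=np.array([(p[0]-f['cx'])/f['fx'],(p[1]-f['cy'])/f['fy'],1])@f['R']
    return -f['t']@f['R'], d/np.linalg.norm(d)
def tri(f1,p1,f2,p2):
    a,d=ray(f1,p1);b,e=ray(f2,p2)
    s=np.linalg.lstsq(np.c_[d,-e],b-a,rcond=None)[0]
    A=a+s[0]*d;B=b+s[1]*e
    return (A+B)/2,np.linalg.norm(A-B)
E
python3 - <<'E'
from h import *
print(state(), pinch_z() if callable(pinch_z) else pinch_z)
F={n:cam(n,n+'0') for n in('scene','top')}
for n,f in F.items(): print(n,f['fx'],f['cx'],f['cy'],'cam at',(-f['R'].T@f['t']).round())
for l in ['case','rest','dock','stop_block','stop_face','pin_nose','tube_rack','slide_tray','wash_bottle']:
    r={}
    for n,f in F.items():
        try:
            lm=landmark_of(n,l)[:2]
            print(l,n,'lm',[(np.round(x['point'],1).tolist(),round(x['p'],2)) for x in lm])
            if lm: r[n]=lm[0]['point']
        except Exception as e: print(l,n,e)
        try:
            for m in masks_of(n,l)[:2]:
                P,_,_=cloud(f,m['pixels']); print('   mask',round(m['p'],2),np.round(m['box']),m['pixels'].sum(),np.percentile(P,[2,50,98],axis=0).round().tolist() if len(P) else '')
        except Exception as e: print(l,n,e)
    if len(r)==2: print('   TRI',*[np.round(q,1) for q in tri(F['scene'],r['scene'],F['top'],r['top'])])
E
```

```text
{'time_s': 0.0, 'qpos': array([ 7.45418486e+01,  1.83522924e+01,  8.97059562e+01, -3.93103230e-03,
        7.20421009e+01, -1.14746250e+00]), 'qvel': array([-0.02312297,  0.11125697,  0.0060952 , -0.01505069, -0.01061125,
        0.10987434]), 'effort': array([-1.84598910e-03, -4.12462378e+01, -2.31966090e+01,  7.22762081e-02,
        4.57907771e-02, -1.67836506e-04]), 'ee_pos': array([142.03275126, 556.67419449, 213.11678427]), 'ee_rot': array([-1.79899596e+02,  1.72708288e-03,  1.65690528e+02]), 'force': array([ 0.02467996, -0.42525422, -0.07010463]), 'torque': array([-0.00099115,  0.0628005 , -0.00682428]), 'gripper_force': 0.0, 'gripper_width': 91.41240792537106} 18.8
scene 476.2931519932298 321.8499213024432 233.01293302569232 cam at [1183.   26.  750.]
top 499.7933820869132 319.6050540463084 247.3622913347718 cam at [ 470.   53. 1064.]
case scene lm [([171.2, 233.6], 0.64)]
   mask 0.63 [168. 213.  63.  45.] 2549 [[538.0, -312.0, 62.0], [565.0, -257.0, 96.0], [588.0, -205.0, 125.0]]
case top lm [([477.3, 253.8], 0.82), ([194.2, 246.8], 0.47)]
   TRI [ 577.5 -261.2   49.1] 2.5
r
[... 2419 characters left out ...]
TRI [703.   -2.6  -2.8] 6.3
slide_tray scene lm [([295.4, 196.2], 0.66)]
   mask 0.95 [293. 194.  55.  44.] 1530 [[378.0, -79.0, 0.0], [433.0, -28.0, 20.0], [480.0, 23.0, 26.0]]
slide_tray top lm [([358.4, 329.2], 0.69)]
   mask 0.57 [357. 331.  57.  52.] 1905 [[377.0, -73.0, -0.0], [423.0, -25.0, 20.0], [470.0, 23.0, 27.0]]
   TRI [421.9 -25.2   4.1] 3.9
wash_bottle scene lm [([160.7, 332.2], 0.89)]
   mask 0.88 [156. 320.  46.  64.] 1854 [[756.0, -262.0, 9.0], [783.0, -232.0, 77.0], [798.0, -212.0, 121.0]]
wash_bottle top lm [([458.7, 170.4], 0.66)]
   mask 0.8 [463. 165.  36.  35.] 978 [[735.0, -260.0, 10.0], [754.0, -229.0, 82.0], [785.0, -210.0, 121.0]]
   TRI [ 765.7 -245.2    0.9] 5.5
```

Run:
```python
from h import *
F={n:cam(n) for n in('scene','top')}
def fit(P):
    P=P.copy()
    for _ in range(6):
        c=P.mean(0); n=np.linalg.svd(P-c,full_matrices=False)[2][2]; r=(P-c)@n
        P=P[abs(r)<max(1.5*r.std(),1)]
    return c,n*np.sign(n[2]),r.std(),len(P)
A=[]
for n,f in F.items():
    P,u,v=cloud(f); f['P']=P
    roi=(abs(P[:,1]+258)<90)&(P[:,0]>470)&(P[:,0]<640)
    for lo,hi in((-5,4),(4,16)):
        q=P[roi&(P[:,2]>lo)&(P[:,2]<hi)]; print(n,'z med',lo,len(q),np.median(q[:,2]).round(1))
    # case: points high, split
    q=P[roi&(P[:,2]>75)]
    print(n,'case>75',len(q),np.percentile(q,[1,50,99],axis=0).round(1).tolist())
    # ransac planes
    rng=np.random.default_rng(0);rest=q
    for k in range(2):
        best=None
        for _ in range(400):
            a,b,c=rest[rng.choice(len(rest),3,False)]; m=np.cross(b-a,c-a); L=np.linalg.norm(m)
            if L<50: continue
            i=abs((rest-a)@(m/L))<2
            if best is None or i.sum()>best.sum(): best=i
        pc,pn,s,N=fit(rest[best]); print('  plane',pc.round(1),pn.round(3),'tilt',np.degrees(np.arccos(pn[2])).round(1),'az',np.degrees(np.arctan2(pn[1],pn[0])).round(1),s.round(2),N)
        e=np.cross([0,0,1],pn);e/=np.linalg.norm(e);w=np.cross(pn,e)
        i2=rest[best]-pc; print('    extents along horiz',e.round(3),np.percentile(i2@e,[1,99]).round(1),'slope',w.round(2),np.percentile(i2@w,[1,99]).round(1))
        rest=rest[~best]
        if len(rest)<60: break
    # dock
    roi=(P[:,0]>500)&(P[:,0]<700)&(P[:,1]>100)&(P[:,1]<400)
    for lo,hi,nm in((6,15.5,'deck'),(17,24,'rails'),(74,100,'block top')):
        q=P[roi&(P[:,2]>lo)&(P[:,2]<hi)]
        if len(q)>20:
            r=cv2.minAreaRect(q[:,:2].astype(np.float32)); print(n,nm,len(q),'zmed',np.median(q[:,2]).round(1),np.round(r[0],1),np.round(r[1],1),round(r[2],1))
f=F['scene'];g=F['top']
S=cv2.resize(f['img'][170:300,110:510],(800,260),interpolation=2); T=cv2.resize(g['img'][200:310,130:530],(800,220),interpolation=2)
cv2.imwrite('pics/a.png',np.vstack([S,T])[:,:,::-1])
```

```text
scene z med -5 2023 -0.1
scene z med 4 1847 9.8
scene case>75 2060 [[532.6, -313.0, 75.5], [559.9, -257.6, 102.1], [580.2, -204.9, 126.0]]
  plane [ 561.  -258.7  101.2] [ 0.813 -0.001  0.582] tilt 54.4 az -0.0 0.56 893
    extents along horiz [ 0.001  1.    -0.   ] [-54.4  52.7] slope [-0.58  0.    0.81] [-31.4  30.5]
  plane [ 564.7 -256.7  100.4] [ 0.824 -0.002  0.566] tilt 55.5 az -0.1 0.45 217
    extents along horiz [ 0.002  1.    -0.   ] [-54.7  50.5] slope [-0.57  0.    0.82] [-29.4  32.2]
scene deck 4010 zmed 11.4 [597.9 244.9] [112.9 225. ] 1.2
scene rails 494 zmed 19.1 [598.8 249.3] [ 58.1 207.8] 0.0
scene block top 544 zmed 83.0 [597.3 335. ] [60.  36.9] 1.6
top z med -5 2856 -0.3
top z med 4 1844 9.5
top case>75 1490 [[526.4, -310.9, 75.9], [548.9, -253.3, 113.7], [576.5, -202.6, 126.8]]
  plane [ 558.2 -255.6  102.2] [ 0.814 -0.006  0.58 ] tilt 54.5 az -0.4 0.51 662
    extents along horiz [ 0.007  1.    -0.   ] [-54.9  51.8] slope [-0.58  0.    0.81] [-32.4  30.8]
  plane [ 532.5 -256.1  119.8] [-0.616  0.002  0.788] tilt 38.0 az 179.8 0.55 213
    extents along horiz [-0.003 -1.     0.   ] [-52.5  54.6] slope [ 0.79 -0.    0.62] [-8.7  7.8]
top deck 4181 zmed 12.3 [611.1 265. ] [186.8 276.2] 8.3
top rails 470 zmed 20.1 [593.9 248.4] [210. 101.] 89.5
top block top 574 zmed 84.7 [592.5 338. ] [58.4 37.7] 0.8
```

View pics/a.png

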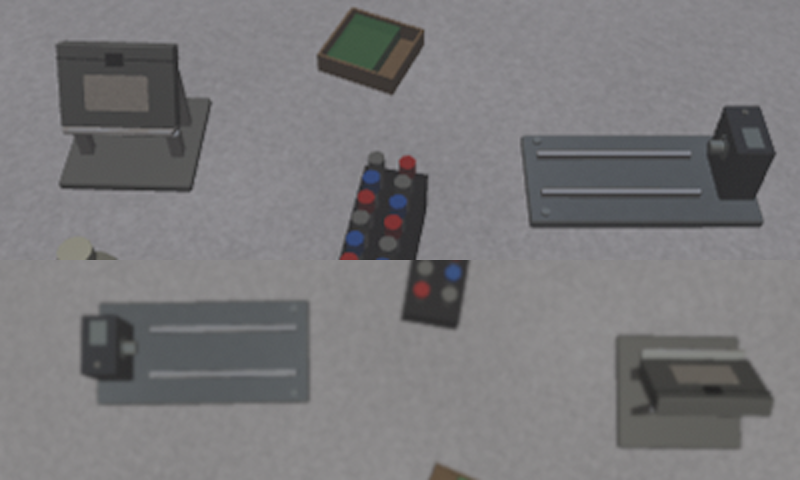

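The scene view shows the case in the rest, leaning to the robot, at about (171,213). The dock, with the block and pin at its +y end, is at about (432,252) and close to zero yaw. The top-edge centre measures about (533.5, -258, 121), which fits the 120 mm given. First move: yaw the tool to 90°.

Call:
move_arm([
  {"rz": 0.1321},
  {"rz": 0.1321},
  {"rz": 0.1321},
  {"rz": 0.1321},
  {"rz": 0.1321},
  {"rz": 0.1321},
  {"rz": 0.1321},
  {"rz": 0.1321},
  {"rz": 0.1321},
  {"rz": 0.1321},
])

```text
schema error: expected keys x, y, z, rx, ry, rz
```

Call:
move_arm([
  {"x": -40,"y": 18},
  {"x": -40,"y": 18},
  {"x": -40,"y": 18},
  {"x": -40,"y": 18},
  {"x": -40,"y": 18},
  {"x": -40,"y": 18},
  {"x": -40,"y": 18},
  {"x": -40,"y": 18},
  {"x": -40,"y": 18},
  {"x": -40,"y": 18},
])

```text
schema error: expected keys x, y, z, rx, ry, rz
```

All keys are needed in every row.

Call:
move_arm([
  {"x": 0,"y": 0,"z": 0,"rx": 0,"ry": 0,"rz": 0.1321},
  {"x": 0,"y": 0,"z": 0,"rx": 0,"ry": 0,"rz": 0.1321},
  {"x": 0,"y": 0,"z": 0,"rx": 0,"ry": 0,"rz": 0.1321},
  {"x": 0,"y": 0,"z": 0,"rx": 0,"ry": 0,"rz": 0.1321},
  {"x": 0,"y": 0,"z": 0,"rx": 0,"ry": 0,"rz": 0.1321},
  {"x": 0,"y": 0,"z": 0,"rx": 0,"ry": 0,"rz": 0.1321},
  {"x": 0,"y": 0,"z": 0,"rx": 0,"ry": 0,"rz": 0.1321},
  {"x": 0,"y": 0,"z": 0,"rx": 0,"ry": 0,"rz": 0.1321},
  {"x": 0,"y": 0,"z": 0,"rx": 0,"ry": 0,"rz": 0.1321},
  {"x": 0,"y": 0,"z": 0,"rx": 0,"ry": 0,"rz": 0.1321},
])

```text
time_s: 3.0
ee_pos: [142.1, 557.2, 214.0]
ee_rot: [-180.0, -0.0, 89.7]
force: [0.1, -0.0, 0.4]
gripper_width: 91.1
gripper_force: 0.0
```

Call:
move_arm([
  {"x": -40,"y": 18,"z": 0,"rx": 0,"ry": 0,"rz": 0},
  {"x": -40,"y": 18,"z": 0,"rx": 0,"ry": 0,"rz": 0},
  {"x": -40,"y": 18,"z": 0,"rx": 0,"ry": 0,"rz": 0},
  {"x": -40,"y": 18,"z": 0,"rx": 0,"ry": 0,"rz": 0},
  {"x": -40,"y": 18,"z": 0,"rx": 0,"ry": 0,"rz": 0},
  {"x": -40,"y": 18,"z": 0,"rx": 0,"ry": 0,"rz": 0},
  {"x": -40,"y": 18,"z": 0,"rx": 0,"ry": 0,"rz": 0},
  {"x": -40,"y": 18,"z": 0,"rx": 0,"ry": 0,"rz": 0},
  {"x": -40,"y": 18,"z": 0,"rx": 0,"ry": 0,"rz": 0},
  {"x": -40,"y": 18,"z": 0,"rx": 0,"ry": 0,"rz": 0},
])

```text
time_s: 4.0
ee_pos: [322.6, 155.6, 214.3]
ee_rot: [179.9, -0.0, 90.0]
force: [0.8, 0.7, 0.8]
gripper_width: 91.3
gripper_force: 0.0
```

Call:
move_arm([
  {"x": -40,"y": 18,"z": 0,"rx": 0,"ry": 0,"rz": 0},
  {"x": -40,"y": 18,"z": 0,"rx": 0,"ry": 0,"rz": 0},
  {"x": -40,"y": 18,"z": 0,"rx": 0,"ry": 0,"rz": 0},
  {"x": -40,"y": 18,"z": 0,"rx": 0,"ry": 0,"rz": 0},
  {"x": -40,"y": 18,"z": 0,"rx": 0,"ry": 0,"rz": 0},
  {"x": -40,"y": 18,"z": 0,"rx": 0,"ry": 0,"rz": 0},
  {"x": -40,"y": 18,"z": 0,"rx": 0,"ry": 0,"rz": 0},
  {"x": -40,"y": 18,"z": 0,"rx": 0,"ry": 0,"rz": 0},
  {"x": -40,"y": 18,"z": 0,"rx": 0,"ry": 0,"rz": 0},
  {"x": -30,"y": 10,"z": 0,"rx": 0,"ry": 0,"rz": 0},
])

```text
time_s: 5.0
ee_pos: [495.2, -235.5, 213.8]
ee_rot: [180.0, 0.0, 89.9]
force: [-0.1, 0.2, 0.6]
gripper_width: 91.6
gripper_force: 0.0
```

Call:
move_arm([
  {"x": 0,"y": 0,"z": 0,"rx": -0.124,"ry": 0,"rz": 0},
  {"x": 0,"y": 0,"z": 0,"rx": -0.124,"ry": 0,"rz": 0},
  {"x": 0,"y": 0,"z": 0,"rx": -0.124,"ry": 0,"rz": 0},
  {"x": 0,"y": 0,"z": 0,"rx": -0.124,"ry": 0,"rz": 0},
  {"x": 0,"y": 0,"z": 0,"rx": -0.124,"ry": 0,"rz": 0},
  {"x": 0,"y": 0,"z": 0,"rx": 0,"ry": 0,"rz": 0},
], grip=0.7)

```text
time_s: 5.6
ee_pos: [491.3, -230.6, 211.6]
ee_rot: [145.7, -0.4, 90.0]
force: [0.7, 0.1, 0.1]
gripper_width: 63.8
gripper_force: 0.0
```

Call:
move_arm([
  {"x": -14,"y": -9,"z": 10,"rx": 0,"ry": 0,"rz": 0},
  {"x": -13,"y": -8,"z": 20,"rx": 0,"ry": 0,"rz": 0},
  {"x": 0,"y": 0,"z": 20,"rx": 0,"ry": 0,"rz": 0},
  {"x": 0,"y": 0,"z": 0,"rx": 0,"ry": 0,"rz": 0},
  {"x": 0,"y": 0,"z": 0,"rx": 0,"ry": 0,"rz": 0},
])

```text
time_s: 6.1
ee_pos: [509.9, -258.6, 163.3]
ee_rot: [145.5, -0.2, 90.2]
force: [0.0, 0.9, -0.5]
gripper_width: 63.8
gripper_force: 0.0
```

Run:
```python
from h import *
s=state(); print(s['ee_pos'],s['ee_rot'],s['qpos'].round(1))
from scipy.spatial.transform import Rotation as Ro
R=Ro.from_euler('xyz',s['ee_rot'],degrees=True).as_matrix(); print((R.T@(np.array([557,-258,87.4])-s['ee_pos'])).round(1))
f=cam('scene');g=cam('top')
P,_,_=cloud(f); q=P[(abs(P[:,1]+258)<90)&(P[:,0]>470)&(P[:,0]<640)&(P[:,2]>70)]
S=cv2.resize(f['img'][130:290,90:270],(540,480),interpolation=2); 
cv2.imwrite('pics/b.png',S[:,:,::-1])
```

```text
[ 509.9181087  -258.5568434   163.30117539] [145.54338975  -0.17089186  90.24544939] [-40.7  10.2 118.9  45.1  31.7 -76. ]
[ 0.1 -4.1 89.2]
```

View pics/b.png

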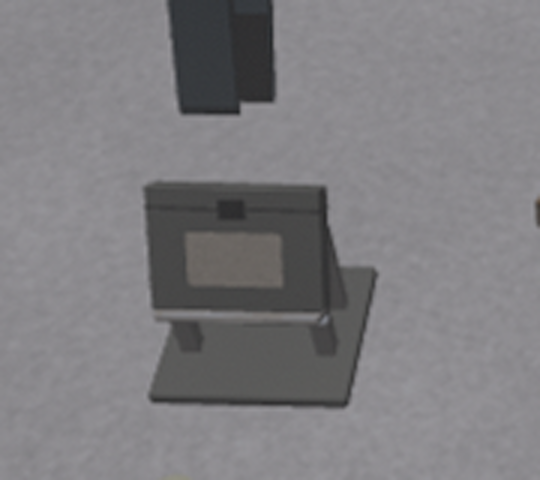

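The near fingertip shows at about crop (209,110), with the case's top edge centred at about (237,185). I'll check by projection whether the finger lines up sideways.

Run:
```python
from h import *
f=cam('scene')
def pr(p): return (cv2.projectPoints(np.array([p],float),np.array(f['rvec'],float),np.array(f['tvec'],float),np.array([[f['fx'],0,f['cx']],[0,f['fy'],f['cy']],[0,0,1.]]),None)[0].ravel()-[90,130])*3
n=np.array([.824,0,.566]);t=np.array([509.9,-258.6,163.3])
for o in(32,42,50):print(o,pr(t+o*n).round())
print('case top far edge centre',pr([541.5,-258,126.5]).round())
P,u,v=cloud(f);m=(P[:,2]>140)&(abs(P[:,1]+258)<60)&(abs(P[:,0]-540)<80)&(v<170)
q=P[m]
for lo in(150,165,180,195):
    w=q[(q[:,2]>lo)&(q[:,2]<lo+15)]; print(lo,len(w),np.percentile(w,[2,50,98],axis=0).round().tolist() if len(w) else '')
q=P[(abs(P[:,1]+258)<90)&(P[:,0]>470)&(P[:,0]<640)&(P[:,2]>75)&(P[:,2]<128)]
print('case y',np.percentile(q[:,1],[1,99]))
```

```text
32 [212. 112.]
42 [207. 114.]
50 [202. 116.]
case top far edge centre [232. 185.]
150 117 [[468.0, -263.0, 150.0], [476.0, -252.0, 157.0], [483.0, -242.0, 165.0]]
165 106 [[461.0, -263.0, 165.0], [465.0, -252.0, 172.0], [473.0, -243.0, 179.0]]
180 121 [[460.0, -275.0, 180.0], [541.0, -256.0, 190.0], [543.0, -242.0, 195.0]]
195 205 [[529.0, -276.0, 195.0], [535.0, -258.0, 203.0], [541.0, -242.0, 210.0]]
case y [-313.22692362 -204.73393646]
```

Call:
move_arm([
  {"x": 0,"y": -3,"z": 15,"rx": 0,"ry": 0,"rz": 0},
  {"x": 0,"y": 0,"z": 15,"rx": 0,"ry": 0,"rz": 0},
  {"x": 0,"y": 0,"z": 15,"rx": 0,"ry": 0,"rz": 0},
  {"x": 0,"y": 0,"z": 15,"rx": 0,"ry": 0,"rz": 0},
  {"x": 0,"y": 0,"z": 15,"rx": 0,"ry": 0,"rz": 0},
  {"x": 0,"y": 0,"z": 14,"rx": 0,"ry": 0,"rz": 0},
  {"x": 0,"y": 0,"z": 0,"rx": 0,"ry": 0,"rz": 0},
  {"x": 0,"y": 0,"z": 0,"rx": 0,"ry": 0,"rz": 0},
])

```text
time_s: 7.05
ee_pos: [557.1, -258.2, 88.6]
ee_rot: [145.5, -0.1, 90.2]
force: [-0.6, 0.2, -0.6]
gripper_width: 63.6
gripper_force: 0.0
```

Call:
move_arm([
  {"x": 0,"y": 0,"z": 0,"rx": 0,"ry": 0,"rz": 0},
  {"x": 0,"y": 0,"z": 0,"rx": 0,"ry": 0,"rz": 0},
  {"x": 0,"y": 0,"z": 0,"rx": 0,"ry": 0,"rz": 0},
  {"x": 0,"y": 0,"z": 0,"rx": 0,"ry": 0,"rz": 0},
  {"x": 0,"y": 0,"z": 0,"rx": 0,"ry": 0,"rz": 0},
  {"x": 0,"y": 0,"z": 0,"rx": 0,"ry": 0,"rz": 0},
  {"x": 0,"y": 0,"z": 0,"rx": 0,"ry": 0,"rz": 0},
  {"x": 0,"y": 0,"z": 0,"rx": 0,"ry": 0,"rz": 0},
], grip=0.33, squeeze=15)

```text
time_s: 7.85
ee_pos: [557.0, -258.2, 87.8]
ee_rot: [145.5, -0.2, 90.2]
force: [-0.6, -0.3, 0.0]
gripper_width: 30.1
gripper_force: 0.0
```

Call:
move_arm([
  {"x": 0,"y": 0,"z": 0,"rx": 0,"ry": 0,"rz": 0},
  {"x": 0,"y": 0,"z": 0,"rx": 0,"ry": 0,"rz": 0},
  {"x": 0,"y": 0,"z": 0,"rx": 0,"ry": 0,"rz": 0},
  {"x": 0,"y": 0,"z": 0,"rx": 0,"ry": 0,"rz": 0},
  {"x": 0,"y": 0,"z": 0,"rx": 0,"ry": 0,"rz": 0},
  {"x": 0,"y": 0,"z": 0,"rx": 0,"ry": 0,"rz": 0},
], grip=0, squeeze=30)

```text
time_s: 8.45
ee_pos: [557.3, -258.2, 88.1]
ee_rot: [145.5, -0.2, 90.2]
force: [2.5, 0.7, -0.4]
gripper_width: 19.5
gripper_force: 30.0
```

Gripped at 19.5 mm, as expected for the case. Now I'll withdraw along the case and tip it upright.

Call:
move_arm([
  {"x": 0,"y": 1,"z": -5,"rx": 0,"ry": 0,"rz": 0},
  {"x": 0,"y": 1,"z": -15,"rx": 0,"ry": 0,"rz": 0},
  {"x": 0,"y": 2,"z": -20,"rx": 0,"ry": 0,"rz": 0},
  {"x": 0,"y": 5,"z": -20,"rx": 0,"ry": 0,"rz": 0},
  {"x": 0,"y": 10,"z": -25,"rx": 0,"ry": 0,"rz": 0},
  {"x": 0,"y": 15,"z": -25,"rx": 0,"ry": 0,"rz": 0},
  {"x": 0,"y": 15,"z": -20,"rx": 0,"ry": 0,"rz": 0},
])

```text
time_s: 9.15
ee_pos: [522.1, -258.7, 223.2]
ee_rot: [145.6, -0.1, 90.2]
force: [0.1, 0.8, -1.8]
gripper_width: 20.0
gripper_force: 30.0
```

Call:
move_arm([
  {"x": 0,"y": 0,"z": 0,"rx": 0.1,"ry": 0,"rz": 0},
  {"x": 0,"y": 0,"z": 0,"rx": 0.1,"ry": 0,"rz": 0},
  {"x": 0,"y": 0,"z": 0,"rx": 0.1,"ry": 0,"rz": 0},
  {"x": 0,"y": 0,"z": 0,"rx": 0.1,"ry": 0,"rz": 0},
  {"x": 0,"y": 0,"z": 0,"rx": 0.1,"ry": 0,"rz": 0},
  {"x": 0,"y": 0,"z": 0,"rx": 0.1,"ry": 0,"rz": 0},
  {"x": 0,"y": 0,"z": 0,"rx": 0,"ry": 0,"rz": 0},
])

```text
time_s: 9.85
ee_pos: [525.3, -258.9, 221.6]
ee_rot: [180.0, -0.1, 90.3]
force: [-0.4, -0.9, -1.3]
gripper_width: 19.7
gripper_force: 30.0
```

Run:
```python
from h import *
s=state(); print(s['ee_pos'],s['ee_rot'],s['gripper_width'],s['force'],s['qpos'].round(1))
for n in('scene','top'):
    f=cam(n);P,u,v=cloud(f)
    d=(P[:,0]>535)&(P[:,0]<655)&(P[:,1]>110)&(P[:,1]<375)
    for nm,lo,hi,ax in(('rails',16.5,24,0),('block',76,95,1)):
        q=P[d&(P[:,2]>lo)&(P[:,2]<hi)]
        if nm=='rails':
            q=q[(q[:,1]>145)&(q[:,1]<295)]
            m=np.median(q[:,0])
            for sg in(-1,1):
                w=q[(q[:,0]-m)*sg>8]
                for _ in range(4):
                    c=np.polyfit(w[:,1],w[:,0],1); r=w[:,0]-np.polyval(c,w[:,1]); w=w[abs(r)<max(2*r.std(),1)]
                print(n,'rail',sg,len(w),'x@y=220',np.polyval(c,220).round(1),'yaw deg',-np.degrees(np.arctan(c[0])).round(2),'y',np.percentile(w[:,1],[1,99]).round())
        else:
            r=cv2.minAreaRect(q[:,:2].astype(np.float32));print(n,'block',len(q),np.round(r[0],1),np.round(r[1],1),round(r[2],1),np.percentile(q,[2,50,98],axis=0).round(1).tolist())
    q=P[d&(P[:,2]>45)&(P[:,2]<70)&(P[:,1]<325)]
    print(n,'pin',len(q),np.percentile(q,[2,50,98],axis=0).round(1).tolist())
```

```text
[ 525.30029717 -258.91290772  221.56339314] [ 1.79961379e+02 -1.18642717e-01  9.02692615e+01] 19.74341942630822 [-0.3783721  -0.93639953 -1.34772133] [-27.4  19.   87.5   0.1  73.5 -27.7]
scene rail -1 203 x@y=220 574.9 yaw deg 1.37 y [145. 294.]
scene rail 1 3 x@y=220 609.1 yaw deg 27.88 y [149. 191.]
scene block 520 [596.7 335. ] [60.5 36.9] 2.3 [[568.7, 317.6, 76.7], [600.3, 333.6, 83.1], [625.5, 352.0, 86.2]]
scene pin 200 [[570.7, 303.5, 45.7], [602.1, 317.5, 60.2], [626.3, 323.9, 69.4]]
top rail -1 200 x@y=220 571.7 yaw deg 1.63 y [149. 293.]
top rail 1 203 x@y=220 619.5 yaw deg 1.04 y [149. 293.]
top block 566 [592.5 338.3] [58.8 38.3] 1.2 [[563.6, 319.7, 79.7], [593.0, 336.5, 84.6], [621.2, 355.3, 88.7]]
top pin 130 [[564.2, 306.6, 46.1], [592.6, 319.4, 61.7], [621.1, 321.5, 68.8]]
```

Call:
move_arm([
  {"x": 20,"y": 6,"z": 0,"rx": 0,"ry": 0,"rz": 0},
  {"x": 40,"y": 6,"z": 0,"rx": 0,"ry": 0,"rz": 0},
  {"x": 47,"y": 7,"z": 0,"rx": 0,"ry": 0,"rz": 0},
  {"x": 47,"y": 8,"z": 0,"rx": 0,"ry": 0,"rz": 0},
  {"x": 47,"y": 8,"z": 0,"rx": 0,"ry": 0,"rz": 0},
  {"x": 47,"y": 8,"z": 0,"rx": 0,"ry": 0,"rz": 0},
  {"x": 47,"y": 8,"z": 0,"rx": 0,"ry": 0,"rz": 0},
  {"x": 47,"y": 8,"z": 0,"rx": 0,"ry": 0,"rz": 0},
  {"x": 47,"y": 6,"z": 0,"rx": 0,"ry": 0,"rz": 0},
  {"x": 40,"y": 6,"z": 0,"rx": 0,"ry": 0,"rz": 0},
])

```text
time_s: 10.95
ee_pos: [592.2, 171.6, 224.3]
ee_rot: [179.8, -0.2, 90.2]
force: [-0.3, -0.4, -2.1]
gripper_width: 19.7
gripper_force: 30.0
```

Call:
move_arm([
  {"x": 25,"y": 2,"z": 0,"rx": 0,"ry": 0,"rz": -0.02},
  {"x": 14,"y": 0,"z": 0,"rx": 0,"ry": 0,"rz": 0},
  {"x": 0,"y": 0,"z": 30,"rx": 0,"ry": 0,"rz": 0},
  {"x": 0,"y": 0,"z": 40,"rx": 0,"ry": 0,"rz": 0},
  {"x": 0,"y": 0,"z": 30,"rx": 0,"ry": 0,"rz": 0},
  {"x": 0,"y": 0,"z": 10,"rx": 0,"ry": 0,"rz": 0},
  {"x": 0,"y": 0,"z": 0,"rx": 0,"ry": 0,"rz": 0},
  {"x": 0,"y": 0,"z": 0,"rx": 0,"ry": 0,"rz": 0},
])

```text
time_s: 11.75
ee_pos: [596.2, 209.4, 115.9]
ee_rot: [179.7, -0.2, 91.3]
force: [0.2, -0.1, -2.4]
gripper_width: 19.9
gripper_force: 30.0
```

Run:
```python
from h import *
s=state(); print(s['time_s'],s['ee_pos'],s['ee_rot'],s['gripper_width'],s['force'])
for n in('scene','top'):
    f=cam(n);P,u,v=cloud(f)
    q=P[(abs(P[:,0]-595)<60)&(abs(P[:,1]-210)<90)&(P[:,2]>68)&(P[:,2]<145)]
    print(n,'case pts',len(q),np.percentile(q,[1,50,99],axis=0).round(1).tolist())
    q=P[(abs(P[:,0]-595)<40)&(abs(P[:,1]-210)<56)&(P[:,2]>35)&(P[:,2]<100)]
    print(n,'low pts',len(q),np.percentile(q,[1,50,99],axis=0).round(1).tolist() if len(q) else '')
    if n=='scene': S=cv2.resize(f['img'][110:310,340:520],(540,600),interpolation=2)
    else: T=cv2.resize(f['img'][200:310,130:310],(540,330),interpolation=2)
cv2.imwrite('pics/c.png',cv2.resize(S[:,:,::-1],(540,600)));cv2.imwrite('pics/d.png',T[:,:,::-1])
```

```text
11.75 [596.24271475 209.43736274 115.94181534] [179.71282955  -0.2046467   91.26480723] 19.861638146421914 [ 0.22957134 -0.0678271  -2.35048827]
scene case pts 1133 [[593.4, 152.4, 77.2], [607.8, 189.0, 102.9], [617.1, 260.6, 143.6]]
scene low pts 470 [[604.6, 155.1, 76.4], [607.6, 207.2, 88.5], [610.3, 261.1, 99.7]]
top case pts 85 [[586.4, 154.5, 78.6], [587.3, 156.5, 113.2], [605.1, 177.6, 144.6]]
top low pts 25 [[586.7, 154.6, 78.6], [587.2, 161.6, 89.3], [604.0, 178.8, 98.8]]
```

View pics/c.png

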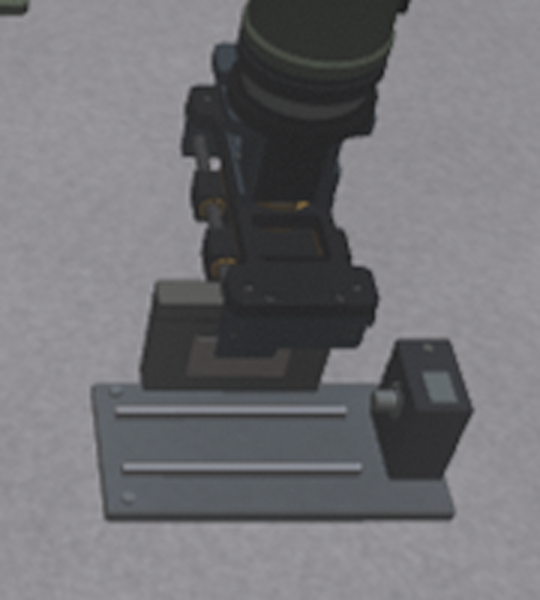

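The case hangs upright over the rails, with its end clear of the pin at about (385,402). Measured against the dock in each camera, the centre is within 1.5 mm. Lowering now.

Call:
move_arm([
  {"x": 0,"y": 0,"z": 25,"rx": 0,"ry": 0,"rz": 0},
  {"x": 0,"y": 0,"z": 20,"rx": 0,"ry": 0,"rz": 0},
  {"x": 0,"y": 0,"z": 10,"rx": 0,"ry": 0,"rz": 0},
  {"x": 0,"y": 0,"z": 4,"rx": 0,"ry": 0,"rz": 0},
  {"x": 0,"y": 0,"z": 1,"rx": 0,"ry": 0,"rz": 0},
  {"x": 0,"y": 0,"z": 0,"rx": 0,"ry": 0,"rz": 0},
])

```text
time_s: 12.45
ee_pos: [596.1, 210.2, 55.2]
ee_rot: [179.8, -0.2, 91.3]
force: [-0.0, -0.2, -1.7]
gripper_width: 20.1
gripper_force: 30.0
```

Call:
move_arm([
  {"x": 0,"y": 0,"z": 1,"rx": 0,"ry": 0,"rz": 0},
  {"x": 0,"y": 0,"z": 1,"rx": 0,"ry": 0,"rz": 0},
  {"x": 0,"y": 0,"z": 0,"rx": 0,"ry": 0,"rz": 0},
])

```text
time_s: 12.75
ee_pos: [595.4, 210.0, 52.4]
ee_rot: [179.9, -0.2, 91.3]
force: [-1.0, -0.7, -2.4]
gripper_width: 19.8
gripper_force: 30.0
```

Call:
move_arm([
  {"x": 0,"y": 0,"z": 0.7,"rx": 0,"ry": 0,"rz": 0},
  {"x": 0,"y": 0,"z": 0.7,"rx": 0,"ry": 0,"rz": 0},
  {"x": 0,"y": 0,"z": 0,"rx": 0,"ry": 0,"rz": 0},
])

```text
time_s: 13.05
ee_pos: [595.5, 209.9, 52.2]
ee_rot: [179.8, -0.2, 91.3]
force: [-2.1, -2.0, 5.6]
gripper_width: 20.2
gripper_force: 30.0
```

Call:
move_arm([
  {"x": 0,"y": 0,"z": 0.5,"rx": 0,"ry": 0,"rz": 0},
  {"x": 0,"y": 0,"z": 0,"rx": 0,"ry": 0,"rz": 0},
])

```text
time_s: 13.25
ee_pos: [595.5, 209.9, 52.2]
ee_rot: [179.8, -0.2, 91.3]
force: [-2.9, -2.7, 8.6]
gripper_width: 20.2
gripper_force: 30.0
```

Contact on the deck, about 10 N down. I'll hold, firm up the grip, ease the press and slide towards the pin.

Call:
move_arm([
  {"x": 0,"y": 0,"z": 0,"rx": 0,"ry": 0,"rz": 0},
  {"x": 0,"y": 0,"z": 0,"rx": 0,"ry": 0,"rz": 0},
  {"x": 0,"y": 0,"z": 0,"rx": 0,"ry": 0,"rz": 0},
  {"x": 0,"y": 0,"z": -0.5,"rx": 0,"ry": 0,"rz": 0},
  {"x": 0,"y": 0,"z": 0,"rx": 0,"ry": 0,"rz": 0},
], squeeze=45)

```text
time_s: 13.75
ee_pos: [595.6, 209.9, 52.2]
ee_rot: [179.8, -0.2, 91.3]
force: [-1.9, -2.5, 7.0]
gripper_width: 19.9
gripper_force: 45.0
```

Call:
move_arm([
  {"x": 2,"y": 0,"z": 0,"rx": 0,"ry": 0,"rz": 0},
  {"x": 4,"y": 0,"z": 0,"rx": 0,"ry": 0,"rz": 0},
  {"x": 4,"y": 0,"z": 0,"rx": 0,"ry": 0,"rz": 0},
  {"x": 4,"y": 0,"z": 0,"rx": 0,"ry": 0,"rz": 0},
  {"x": 4,"y": 0,"z": 0,"rx": 0,"ry": 0,"rz": 0},
  {"x": 4,"y": 0,"z": 0,"rx": 0,"ry": 0,"rz": 0},
  {"x": 4,"y": 0,"z": 0,"rx": 0,"ry": 0,"rz": 0},
  {"x": 2,"y": 0,"z": 0,"rx": 0,"ry": 0,"rz": 0},
  {"x": 2,"y": 0,"z": 0,"rx": 0,"ry": 0,"rz": 0},
  {"x": 0,"y": 0,"z": 0,"rx": 0,"ry": 0,"rz": 0},
])

```text
time_s: 14.75
ee_pos: [595.9, 239.6, 52.2]
ee_rot: [179.7, -0.1, 91.3]
force: [0.6, -2.2, 5.6]
gripper_width: 19.9
gripper_force: 45.0
```

Run:
```python
from h import *
s=state(); print(s['time_s'],s['ee_pos'],s['ee_rot'],s['force'],s['torque'])
f=cam('scene');P,u,v=cloud(f)
q=P[(abs(P[:,0]-607)<8)&(abs(P[:,1]-245)<90)&(P[:,2]>24)&(P[:,2]<70)]
w=q[q[:,1]<303]
print('case',np.percentile(w,[1,50,99],axis=0).round(1).tolist()); c=np.polyfit(w[:,1],w[:,0],1);print('yaw',-np.degrees(np.arctan(c[0])))
cv2.imwrite('pics/e.png',cv2.resize(f['img'][150:300,360:520],(640,600),interpolation=2)[:,:,::-1])
```

```text
14.75 [595.94869119 239.61284872  52.24288548] [ 1.79706142e+02 -1.30952543e-01  9.13430790e+01] [ 0.56306191 -2.18343119  5.58030581] [-0.44747221  0.08004041 -0.01057532]
case [[601.7, 182.5, 24.3], [607.6, 216.7, 39.3], [610.6, 289.9, 68.4]]
yaw 0.6114278022960572
```

View pics/e.png

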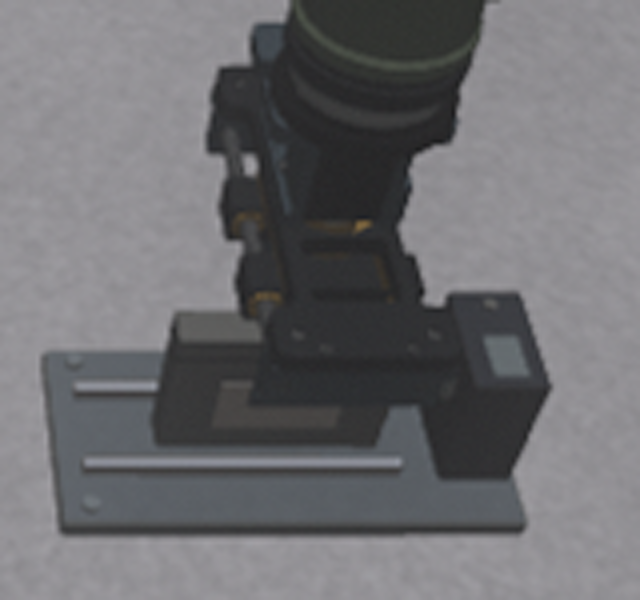

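The case stands between the rails with its end at about (380,445), still short of the pin. About 11 mm to pin contact and 25 mm to the block. Continuing with force checks.

Call:
move_arm([
  {"x": 2,"y": 0,"z": 0,"rx": 0,"ry": 0,"rz": 0},
  {"x": 3,"y": 0,"z": 0,"rx": 0,"ry": 0,"rz": 0},
  {"x": 3,"y": 0,"z": 0,"rx": 0,"ry": 0,"rz": 0},
  {"x": 2,"y": 0,"z": 0,"rx": 0,"ry": 0,"rz": 0},
  {"x": 2,"y": 0,"z": 0,"rx": 0,"ry": 0,"rz": 0},
  {"x": 2,"y": 0,"z": 0,"rx": 0,"ry": 0,"rz": 0},
  {"x": 0,"y": 0,"z": 0,"rx": 0,"ry": 0,"rz": 0},
])

```text
time_s: 15.5
ee_pos: [595.7, 252.1, 52.4]
ee_rot: [179.7, 0.0, 91.4]
force: [-0.8, -7.3, 7.2]
gripper_width: 19.7
gripper_force: 45.0
```

Call:
move_arm([
  {"x": 1.5,"y": 0,"z": 0,"rx": 0,"ry": 0,"rz": 0},
  {"x": 1.5,"y": 0,"z": 0,"rx": 0,"ry": 0,"rz": 0},
  {"x": 1,"y": 0,"z": 0,"rx": 0,"ry": 0,"rz": 0},
  {"x": 0,"y": 0,"z": 0,"rx": 0,"ry": 0,"rz": 0},
])

```text
time_s: 15.9
ee_pos: [595.6, 255.2, 52.4]
ee_rot: [179.7, 0.1, 91.4]
force: [1.4, -9.5, 7.1]
gripper_width: 19.7
gripper_force: 45.0
```

Call:
move_arm([
  {"x": 1,"y": 0,"z": 0,"rx": 0,"ry": 0,"rz": 0},
  {"x": 1,"y": 0,"z": 0,"rx": 0,"ry": 0,"rz": 0},
  {"x": 1,"y": 0,"z": 0,"rx": 0,"ry": 0,"rz": 0},
  {"x": 0,"y": 0,"z": 0,"rx": 0,"ry": 0,"rz": 0},
])

```text
time_s: 16.3
ee_pos: [595.5, 257.8, 52.5]
ee_rot: [179.7, 0.1, 91.4]
force: [0.3, -10.6, 8.2]
gripper_width: 19.5
gripper_force: 45.0
```

Call:
move_arm([
  {"x": 1,"y": 0,"z": 0,"rx": 0,"ry": 0,"rz": 0},
  {"x": 1,"y": 0,"z": 0,"rx": 0,"ry": 0,"rz": 0},
  {"x": 0,"y": 0,"z": 0,"rx": 0,"ry": 0,"rz": 0},
])

```text
time_s: 16.6
ee_pos: [595.5, 259.5, 52.5]
ee_rot: [179.7, 0.1, 91.4]
force: [0.6, -11.0, 7.4]
gripper_width: 19.8
gripper_force: 45.0
```

Call:
move_arm([
  {"x": 1,"y": 0,"z": 0,"rx": 0,"ry": 0,"rz": 0},
  {"x": 0.5,"y": 0,"z": 0,"rx": 0,"ry": 0,"rz": 0},
  {"x": 0,"y": 0,"z": 0,"rx": 0,"ry": 0,"rz": 0},
])

```text
time_s: 16.9
ee_pos: [595.5, 260.7, 52.5]
ee_rot: [179.7, 0.2, 91.4]
force: [0.9, -12.4, 8.7]
gripper_width: 20.2
gripper_force: 45.0
```

Call:
move_arm([
  {"x": 1,"y": 0,"z": 0,"rx": 0,"ry": 0,"rz": 0},
  {"x": 0.5,"y": 0,"z": 0,"rx": 0,"ry": 0,"rz": 0},
  {"x": 0,"y": 0,"z": 0,"rx": 0,"ry": 0,"rz": 0},
])

```text
time_s: 17.2
ee_pos: [595.4, 262.0, 52.5]
ee_rot: [179.7, 0.2, 91.4]
force: [0.8, -12.9, 8.1]
gripper_width: 20.3
gripper_force: 45.0
```

Call:
move_arm([
  {"x": 1,"y": 0,"z": 0,"rx": 0,"ry": 0,"rz": 0},
  {"x": 0,"y": 0,"z": 0,"rx": 0,"ry": 0,"rz": 0},
  {"x": 0,"y": 0,"z": 0,"rx": 0,"ry": 0,"rz": 0},
])

```text
time_s: 17.5
ee_pos: [595.4, 262.9, 52.6]
ee_rot: [179.7, 0.2, 91.4]
force: [0.4, -13.6, 9.1]
gripper_width: 19.9
gripper_force: 45.0
```

Call:
move_arm([
  {"x": 1,"y": 0,"z": 0,"rx": 0,"ry": 0,"rz": 0},
  {"x": 0,"y": 0,"z": 0,"rx": 0,"ry": 0,"rz": 0},
  {"x": 0,"y": 0,"z": 0,"rx": 0,"ry": 0,"rz": 0},
])

```text
time_s: 17.8
ee_pos: [595.4, 263.8, 52.6]
ee_rot: [179.7, 0.2, 91.4]
force: [2.1, -11.5, 7.7]
gripper_width: 19.8
gripper_force: 45.0
```

Call:
move_arm([
  {"x": 1,"y": 0,"z": 0,"rx": 0,"ry": 0,"rz": 0},
  {"x": 0,"y": 0,"z": 0,"rx": 0,"ry": 0,"rz": 0},
  {"x": 0,"y": 0,"z": 0,"rx": 0,"ry": 0,"rz": 0},
])

```text
time_s: 18.1
ee_pos: [595.4, 264.5, 52.6]
ee_rot: [179.8, 0.2, 91.4]
force: [1.0, -13.5, 8.6]
gripper_width: 19.7
gripper_force: 45.0
```

Call:
move_arm([
  {"x": 1,"y": 0,"z": 0,"rx": 0,"ry": 0,"rz": 0},
  {"x": 0,"y": 0,"z": 0,"rx": 0,"ry": 0,"rz": 0},
  {"x": 0,"y": 0,"z": 0,"rx": 0,"ry": 0,"rz": 0},
])

```text
time_s: 18.4
ee_pos: [595.4, 264.5, 52.6]
ee_rot: [179.8, 0.3, 91.4]
force: [0.9, -17.3, 9.1]
gripper_width: 20.0
gripper_force: 45.0
```

Call:
move_arm([
  {"x": 1,"y": 0,"z": 0,"rx": 0,"ry": 0,"rz": 0},
  {"x": 0,"y": 0,"z": 0,"rx": 0,"ry": 0,"rz": 0},
  {"x": 0,"y": 0,"z": 0,"rx": 0,"ry": 0,"rz": 0},
])

```text
time_s: 18.7
ee_pos: [595.4, 264.5, 52.7]
ee_rot: [179.8, 0.4, 91.4]
force: [1.0, -20.1, 10.4]
gripper_width: 20.1
gripper_force: 45.0
```

The TCP has stopped at y = 264.5 while the force climbs, so the case is on the block at about 7 N. One small further press, then a check.

Call:
move_arm([
  {"x": 0.7,"y": 0,"z": 0,"rx": 0,"ry": 0,"rz": 0},
  {"x": 0,"y": 0,"z": 0,"rx": 0,"ry": 0,"rz": 0},
  {"x": 0,"y": 0,"z": 0,"rx": 0,"ry": 0,"rz": 0},
  {"x": 0,"y": 0,"z": 0,"rx": 0,"ry": 0,"rz": 0},
  {"x": 0,"y": 0,"z": 0,"rx": 0,"ry": 0,"rz": 0},
])

```text
time_s: 19.2
ee_pos: [595.4, 264.5, 52.7]
ee_rot: [179.8, 0.5, 91.4]
force: [0.8, -22.0, 11.5]
gripper_width: 19.8
gripper_force: 45.0
```

Run:
```python
from h import *
s=state(); print(s['time_s'],s['ee_pos'],s['ee_rot'],s['force'],s['torque'],np.abs(s['qvel']).max())
f=cam('scene');P,u,v=cloud(f)
w=P[(abs(P[:,0]-607)<8)&(abs(P[:,1]-265)<75)&(P[:,2]>24)&(P[:,2]<60)&(P[:,1]<312)]
print('case',np.percentile(w,[1,50,99],axis=0).round(1).tolist())
A=np.c_[w[:,1:],np.ones(len(w))]
for _ in range(4):
    c=np.linalg.lstsq(A,w[:,0],rcond=None)[0]; r=w[:,0]-A@c;k=abs(r)<max(2*r.std(),.8);A,w=A[k],w[k]
print('yaw,lean deg',np.degrees(c[:2]),len(w))
cv2.imwrite('pics/f.png',cv2.resize(f['img'][150:300,360:520],(640,600),interpolation=2)[:,:,::-1])
```

```text
19.2 [595.39066555 264.52638979  52.67349632] [179.78757801   0.46531508  91.40639485] [  0.76763163 -21.97653504  11.53510852] [-3.0305371  -0.17391761 -0.07233943] 0.05231317051991404
case [[601.9, 207.2, 24.2], [607.2, 244.8, 38.2], [610.8, 310.1, 59.3]]
yaw,lean deg [-1.17797919  0.30668499] 406
```

View pics/f.png

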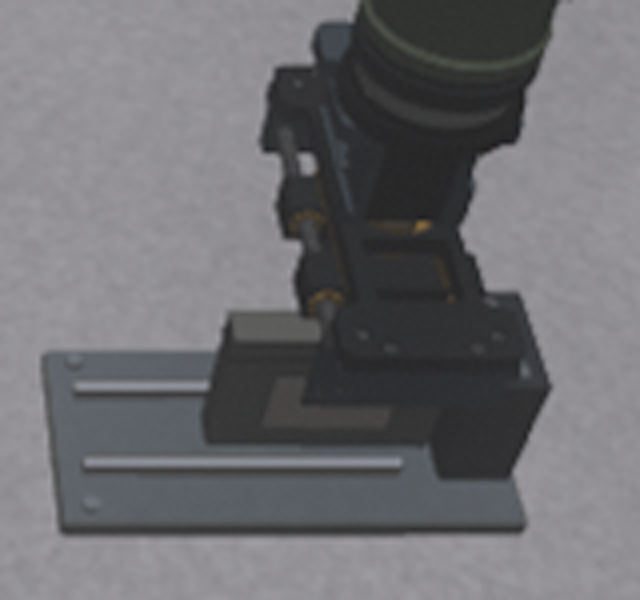

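The case end, at about (432,440), sits against the block front. Its rear end is at y = 207, so the front end is at 317, which matches the block face. It is upright, aligned and at rest, with about 9 N on the block. Handing in.

```bash
python3 -c "
from workcell import *
print(job_done())"
```

```text
the job is handed in; nothing more can be done
None
```

The case stands upright on the dock deck, pressed squarely against the stop block with roughly 9 N (estimated from the wrist force) and still gripped. The job is handed in; no verdict came back.

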